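# Lock the screw jack on the laboratory bench

## Robot

A 6-joint arm with a two-finger parallel gripper is mounted at the origin on the work surface. World frame = base frame: x ahead of the robot, y to its left, z up, the work surface at z = 0. Lengths are in m, angles in rad, forces in N, time in s.
With the tool pointing down it reaches from about 0.3 to 0.775 m from the base axis. Payload 14.6 kg.
Tool frame: the origin (TCP) lies midway between the tips of the shut fingers; the grasp point (between the pads) lies 19 mm behind it; z points along the fingers, y is the direction in which the jaws open and shut (so a half turn about z gives the same grasp; the last joint's range is limited). The gripper opens to 85 mm and grips with 20 to 120 N. Pads are 22 mm wide; open, the fingers measure 114 mm over their backs; the gripper's body (76 mm by 85 mm) begins 54 mm behind the grasp point. The pads swing forward as they close: fully open they stand 13 mm farther back than shut.
Start: joints at [-1.404, 0.3, 1.521, -0, 1.321, -0.067], TCP at [0.127, -0.535, 0.203] pointing down, gripper open.
Joint ranges: [-3.03, 3.03], [-0.79, 2.21], [0.23, 2.52], [-1.04, 4.18], [0, 3.07], [-2.55, 2.55]. Speed limits (rad/s): [2.22, 2.22, 2.57, 3.14, 3.14, 3.14].

## Interface

Orientations are given as a rotation vector (axis times angle).
In Python, from plant import monitor, read_camera, r gives the robot as it stands.
- The arm moves only by the tool step_arm, never from a script. Its argument "motion" is a list of rows, each an object of numbers: "x", "y", "z": the shift along the tool's x, y, z in cm; "wx", "wy", "wz": the turn, a rotation vector about the tool's x, y, z in rad. A call has exactly 8 rows; each row is the pose to reach, as a shift and turn from the pose measured when the call began, along the tool's axes at that moment; what a row does not reach only later rows make up. A row lasts 1/8 s, in which the tool goes at most 62.5 mm and 10.7 degrees, less where a joint would pass 70% of its speed; a pose out of reach is approached as far as the arm can. A call with a gripper value outside its range is refused whole. "gripper" is the closure, from 0 (fully open) to 1 (shut), set as the call begins (left out, the last holds). The fingers move at their own pace and stop on an object; "force" is the grip in N (left out, the last holds). Time passes only in rows, so rows that repeat a pose let the fingers close, or fill a call up. It gives the time, the measured TCP pose, the force and the opening at its end, in the units of the state.
- monitor.read_state(): the state, without advancing time (a new reading comes with each control period).
- read_camera(name): name is "side" or "top" or "wrist"; returns a dict with "image" (384x512x3 uint8, red, green, blue), "vertical_fov" (degrees; the focal length in pixels is half the picture's height over the tangent of half this angle, whatever the lens; pixels are square), "cx", "cy" (the principal point, pixels), "R" (3x3) and "t" (3): a world point X has camera coordinates R X + t. Camera axes: x right, y down, z forward; pixel columns grow to the right and rows downward; lengths in m; the calibration is good to about 2 mm. The wrist camera is an equidistant fisheye: a pixel r from the principal point sees the ray r / f radians off the axis. A picture is of the moment at which its call begins. There is no depth.
- r.close_job(): hands the job in, once; it reports no verdict.
The state is a dict: "t": time; "joint_pos": joint angles; "joint_vel": joint speeds; "joint_torque": joint torques, N m; "eef_pos": TCP position; "eef_rot": TCP orientation; "force": force on the tool from outside, world axes, zero at the start; "wrist_torque": the same for the moment, N m; "width": opening from 0.0 (shut) to 1.0 (fully open).
Only numpy, scipy, OpenCV 4.12 (cv2) and the standard library are available. Lean on these libraries where they do the work, as an engineer would, in place of code of your own. Each camera call takes 0.05 s, during which the arm holds its last target.

## Task

Three screw jacks have been set to height to carry a balance slab. One of them is not locked yet: its brass wing nut stands well askew to the white line on the jack's foot and a little clear of the grey body. Turn that nut clockwise (seen from above) until it is fully down against the body with its wings in line with the white line, let go of it, and leave the nuts of the other two jacks locked as they are.

Things in the scene. Friction and masses are not known exactly. Their poses are not given: they have to be found in the camera images.
- jam_nut (a joint): Turn of the loose brass wing nut about its jack's upright axis, rad. 0 = fully down on the grey body (hard stop), wings in line with the white line on the foot; negative = still to tighten, at the start -1.25 to -0.75. Tightening is clockwise seen from above and raises the value to 0; the steep thread lowers the nut 3 mm per rad. Friction about 0.1 N m; it stays where left.
- jam_nut_grip (a point): Point on the loose nut's axis, 22 mm above its underside, 78 mm above the bench when locked; moves with the nut. The nut: brass hub 34 mm wide, 8 mm high, and across it one straight wing bar 60 mm long, 14 mm wide, from 8 to 32 mm above the underside. x along the bar, y across its 14 mm (pinch there from above), z up. The jack's 11 mm spindle stands through it to 25 mm above this point.
- locked_nut_1 (a joint): The same nut on the second jack, already locked at 0, wings along that jack's white line; must stay above -0.15 rad. All three jacks are alike and bolted to the bench at least 150 mm apart, in any order: grey foot 96 x 96 x 10 mm with a white line across, grey round body 54 mm wide with its top 56 mm above the bench, spindle end 103 mm above the bench.
- locked_nut_2 (a joint): The same nut on the third jack, already locked at 0, wings along that jack's white line; it must stay above -0.15 rad.
Not all that is in view belongs to the job. What is shaped like the part that bears jam_nut but orange is not meant.

How it is judged:
At the end, for the whole second after the job is handed in: The loose nut is run down to its stop against the jack's body, within 0.17 rad (10 degrees), and is at rest and released; the other two nuts are still within 0.15 rad of locked (value of joint jam_nut above -0.17 rad and velocity of joint jam_nut between -0.1 and 0.1 rad/s and value of joint each of locked_nut_1, locked_nut_2 above -0.15 rad); the robot touches nothing.
It fails at once if a nut that was already locked is loosened by more than 0.15 rad (value of joint any of locked_nut_1, locked_nut_2 below -0.15 rad).
It also fails if it takes over 35 s, if anything falls off the work surface, if the arm or the gripper's body presses on something with over 40 N, if the wrist force passes 120 N, or if a joint passes its speed limit or range.

## Working session

There is one attempt and no reset: what is moved stays moved. The work goes in short steps, Python scripts to look and compute and a tool call to move; the robot and the scene stay as the last step left them, time stands still between calls to the robot, and variables do not carry over. Pictures are saved under pics/ and viewed, and the job is handed in when it is done.

Besides the shell and the picture viewer there is one more tool, called after ">>>" as a command line: name --argument value ..., lists and objects as JSON in quotes. step_arm: Moves the arm, as the interface text tells. Its arguments: {"type":"object","properties":{"motion":{"type":"array","items":{"type":"object","properties":{"x":{"type":"number"},"y":{"type":"number"},"z":{"type":"number"},"wx":{"type":"number"},"wy":{"type":"number"},"wz":{"type":"number"}}}},"gripper":{"type":"number"},"force":{"type":"number"}},"required":["motion"]}

```bash
mkdir -p pics; ls
cat > h.py <<'E'
import numpy as np, cv2, json, pickle
from plant import monitor, read_camera, r
def snap(n,f):
    c=read_camera(n); cv2.imwrite('pics/'+f+'.png',c['image'][:,:,::-1]); pickle.dump(c,open('pics/'+f+'.pkl','wb')); return c
def load(f): return pickle.load(open('pics/'+f+'.pkl','rb'))
def ray(c,u,v):
    R=np.array(c['R']);t=np.array(c['t']);H=c['image'].shape[0]
    f=H/2/np.tan(np.radians(c['vertical_fov'])/2)
    d=np.array([(u-c['cx'])/f,(v-c['cy'])/f,1.])
    return -R.T@t, R.T@d
def onz(c,u,v,z):
    o,d=ray(c,u,v); return o+d*(z-o[2])/d[2]
def proj(c,X):
    H=c['image'].shape[0];f=H/2/np.tan(np.radians(c['vertical_fov'])/2)
    p=np.array(c['R'])@np.array(X)+np.array(c['t']); return c['cx']+f*p[0]/p[2],c['cy']+f*p[1]/p[2]
E
python3 - <<'E'
from h import *
a=snap('top','top0')['image'];b=snap('side','side0')['image']
s=monitor.read_state();print(s['t'],s['eef_pos'],s['eef_rot'],s['width'])
E
```

```text
pics
0.1 [ 0.12736478 -0.53480043  0.20298192] [-3.11915048e+00 -3.66219938e-01  9.26779620e-05] 1.0032433473158078
```

View pics/top0.png

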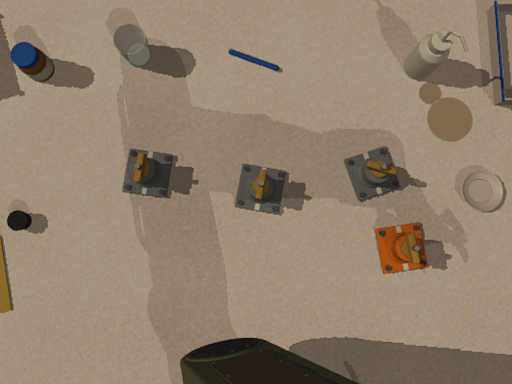

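View pics/side0.png

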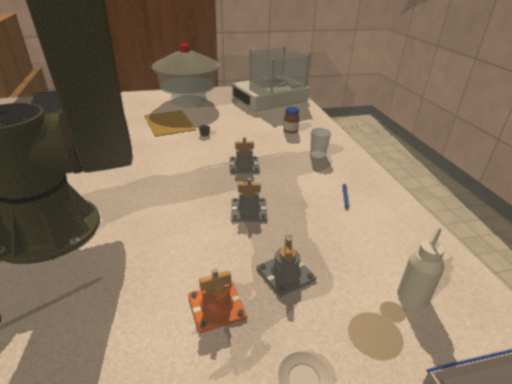

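Top view: grey jacks at about (148,172), (262,188) and (374,173), and an orange decoy at (402,248). The right-hand grey jack's bar looks askew, so I'll zoom in and measure it.

Run:
```python
from h import *
c=load('top0'); im=c['image'][:,:,::-1]
cv2.imwrite('pics/z1.png',np.hstack([cv2.resize(im[140:205,x:x+65],(260,260),interpolation=cv2.INTER_CUBIC) for x in (118,230,342)]))
cv2.imwrite('pics/z2.png',cv2.resize(im[140:205,342:407],(585,585),interpolation=cv2.INTER_CUBIC))
s=load('side0')['image'][:,:,::-1]
cv2.imwrite('pics/z3.png',cv2.resize(s[225:300,245:325],(640,600),interpolation=cv2.INTER_CUBIC))
```

```text
(no output)
```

View pics/z1.png

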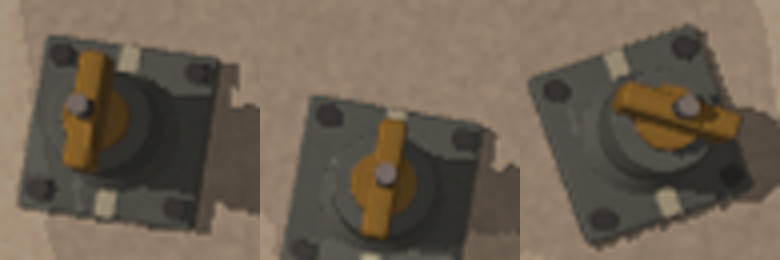

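View pics/z2.png

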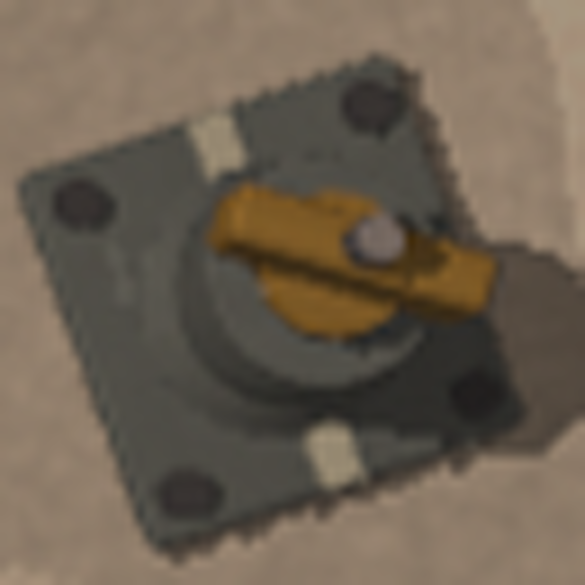

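View pics/z3.png

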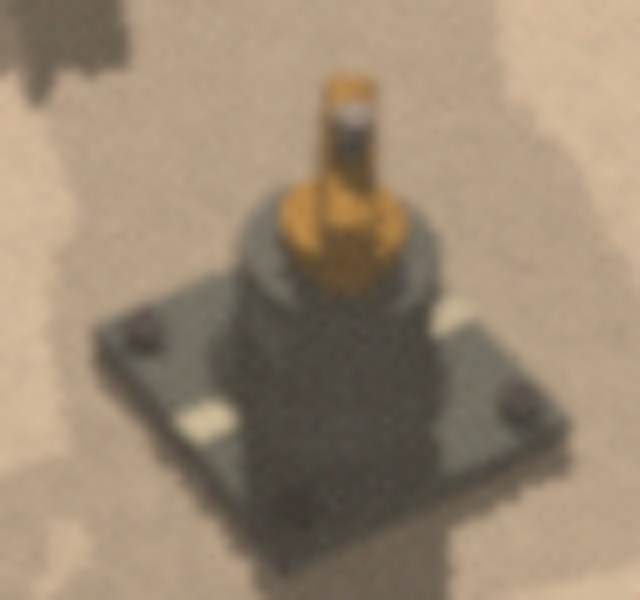

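Run:
```python
from h import *
c=load('top0')
def P(u,v,z): return onz(c,342+(u+.5)/9-.5,140+(v+.5)/9-.5,z)
w1=P(218,146,.01);w2=P(333,455,.01);ctr=(w1+w2)/2
print('white',w1,w2,ctr,np.degrees(np.arctan2(*(w1-w2)[1::-1])))
cs=[P(20,185,.01),P(385,55,.01),P(522,412,.01),P(165,550,.01)];print('corners mean',np.mean(cs,0))
print('spindle top',P(378,238,.103))
a,b=P(255,186,.092),P(497,262,.092);print('bar upper edge',a,b,np.degrees(np.arctan2(*(a-b)[1::-1])),np.linalg.norm(a-b))
a,b=P(215,248,.07),P(480,318,.07);print('bar lower',np.degrees(np.arctan2(*(a-b)[1::-1])))
s=monitor.read_state()
from scipy.spatial.transform import Rotation as Ro
print(Ro.from_rotvec(s['eef_rot']).as_matrix().round(3),s['eef_pos'])
# other jacks
for x0,y0,(u1,v1),(u2,v2) in [(118,140,(130,57),(105,205)),(230,140,(397-260,113),(370-260,258))]:
    a=onz(c,x0+u1/4,y0+v1/4,.01);b=onz(c,x0+u2/4,y0+v2/4,.01);print((a+b)/2)
print('orange',onz(c,402,248,.01))
# side spindle
d=load('side0')
print('side', [proj(d,[ctr[0],ctr[1],z]) for z in (.1,.103)], 'seen',245+350/8,225+108/8)
```

```text
white [ 0.57616602 -0.2582415   0.01      ] [ 0.50109123 -0.28233062  0.01      ] [ 0.53862862 -0.27028606  0.01      ] 17.78978877904105
corners mean [ 0.53872807 -0.26974794  0.01      ]
spindle top [ 0.53855368 -0.26936389  0.103     ]
bar upper edge [ 0.55230597 -0.24588945  0.092     ] [ 0.53455012 -0.2984078   0.092     ] 71.32019577004439 0.0554386808573017
bar lower 74.06415092685326
[[ 0.973  0.232 -0.   ]
 [ 0.232 -0.973  0.001]
 [ 0.    -0.001 -1.   ]] [ 0.12736478 -0.53480043  0.20298192]
[0.54630291 0.21368075 0.01      ]
[ 0.51309973 -0.03025467  0.01      ]
orange [ 0.37741257 -0.32600845  0.01      ]
side [(np.float64(287.3487448195201), np.float64(239.34293174223365)), (np.float64(287.45606897614954), np.float64(238.23293720995332))] seen 288.75 238.5
```

The loose nut is on the right jack, axis about (0.5386, -0.2698). The bar lies at about 72.5° and the white line at 17.8°, so it needs about 0.95 rad clockwise. I'm moving above it.

>>> step_arm --motion '[{"x":5.8,"y":-2.0,"wz":-0.13},{"x":11.5,"y":-4.1,"wz":-0.26},{"x":17.3,"y":-6.1,"wz":-0.39},{"x":23.0,"y":-8.1,"wz":-0.52},{"x":28.8,"y":-10.2,"wz":-0.65},{"x":34.6,"y":-12.2,"wz":-0.78},{"x":40.4,"y":-14.2,"wz":-0.91},{"x":46.1,"y":-16.3,"wz":-1.03}]' --gripper 0 --force 40

```text
invalid input at $.motion[0]: expected keys x, y, z, wx, wy, wz
```

Run:
```python
from h import *
from scipy.spatial.transform import Rotation as Ro
c=snap('wrist','w1');snap('top','top1')
s=monitor.read_state()
print(s['t'],Ro.from_rotvec(s['eef_rot']).as_matrix().round(3),s['eef_pos'],s['joint_vel'])
R=np.array(c['R']);t=np.array(c['t']);f=192/np.tan(np.radians(c['vertical_fov'])/2)
for X in ([.5386,-.2698,.106],[.5386,-.2698,.056]):
    p=R@X+t;th=np.arctan2(np.hypot(*p[:2]),p[2]);q=p[:2]/np.hypot(*p[:2])*th*f;print(q+[c['cx'],c['cy']])
```

```text
0.2 [[ 0.973  0.232 -0.   ]
 [ 0.232 -0.973  0.001]
 [ 0.    -0.001 -1.   ]] [ 0.12739808 -0.53489472  0.20313664] [-0.00163028 -0.00224501 -0.00126601  0.00027985 -0.00071093  0.0010901 ]
[ 119.43798105 -176.43448527]
[ 131.5804194 -155.5432554]
```

View pics/w1.png

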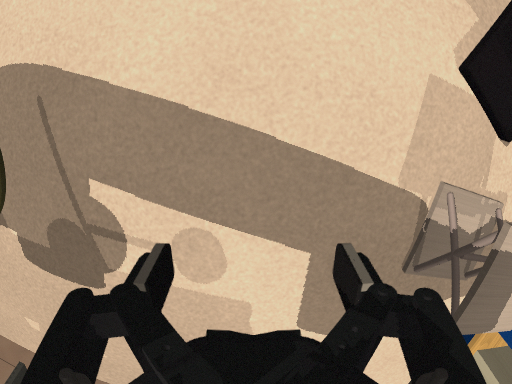

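The arm hasn't moved yet: every row needs all six keys. The wrist view shows only bare bench, with the fingers at about (155,270) and (355,270).

>>> step_arm --motion '[{"x":5.8,"y":-2.0,"z":0,"wx":0,"wy":0,"wz":-0.13},{"x":11.5,"y":-4.1,"z":0,"wx":0,"wy":0,"wz":-0.26},{"x":17.3,"y":-6.1,"z":0,"wx":0,"wy":0,"wz":-0.39},{"x":23.0,"y":-8.1,"z":0,"wx":0,"wy":0,"wz":-0.52},{"x":28.8,"y":-10.2,"z":0,"wx":0,"wy":0,"wz":-0.65},{"x":34.6,"y":-12.2,"z":0,"wx":0,"wy":0,"wz":-0.78},{"x":40.4,"y":-14.2,"z":0,"wx":0,"wy":0,"wz":-0.91},{"x":46.1,"y":-16.3,"z":0,"wx":0,"wy":0,"wz":-1.03}]' --gripper 0 --force 40

```text
t: 1.2
eef_pos: [0.5396, -0.2681, 0.2032]
eef_rot: [-2.531, -1.86, -0.0]
force: [0.1, -1.0, 0.4]
width: 1.002
```

Run:
```python
from h import *
from scipy.spatial.transform import Rotation as Ro
c=snap('wrist','w2')
c=snap('wrist','w2')
s=monitor.read_state()
print(s['t'],Ro.from_rotvec(s['eef_rot']).as_matrix().round(3),s['eef_pos'],s['joint_vel'])
R=np.array(c['R']);t=np.array(c['t']);f=192/np.tan(np.radians(c['vertical_fov'])/2)
for X in ([.5386,-.2698,.103],[.5386,-.2698,.056]):
    p=R@X+t;th=np.arctan2(np.hypot(*p[:2]),p[2]);q=p[:2]/np.hypot(*p[:2])*th*f;print(q+[c['cx'],c['cy']])
```

```text
1.3 [[ 0.294  0.956 -0.   ]
 [ 0.956 -0.294  0.002]
 [ 0.001 -0.001 -1.   ]] [ 0.54139707 -0.26587412  0.20245602] [-0.08516108 -0.03883447  0.06411966 -0.01810267 -0.00885886  0.01834844]
[249.1814082  184.60102514]
[249.66107749 171.16989815]
```

View pics/w2.png

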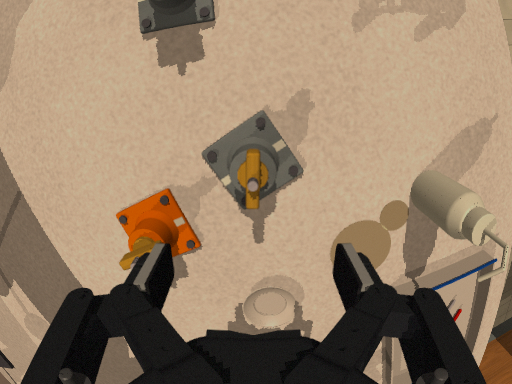

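Wrist view: the loose nut's bar stands almost upright in the image, from (252,150) to (252,207), with the spindle at about (253,184). The jaw axis is therefore aligned. I'll refine the axis position from this view.

Run:
```python
from h import *
from scipy.spatial.transform import Rotation as Ro
c=snap('wrist','w3')
s=monitor.read_state();print(s['eef_pos'],s['joint_vel'][:3])
R=np.array(c['R']);t=np.array(c['t']);f=192/np.tan(np.radians(c['vertical_fov'])/2)
def wz(u,v,z):
    p=np.array([u-c['cx'],v-c['cy']]);rr=np.hypot(*p);th=rr/f
    d=R.T@np.r_[p/rr*np.sin(th),np.cos(th)];o=-R.T@t;return o+d*(z-o[2])/d[2]
im=c['image'];hsv=cv2.cvtColor(im,cv2.COLOR_RGB2HSV)
z=cv2.resize(im[100:220,190:310,::-1],(600,600),interpolation=cv2.INTER_CUBIC);cv2.imwrite('pics/w3z.png',z)
print(wz(190,100,.1),'f',f,c['cx'],c['cy'])
```

```text
[ 0.53956269 -0.26758903  0.20247874] [-0.06164638 -0.02766639  0.03398107]
[ 0.50800967 -0.17812706  0.1       ] f 297.3186396354542 253.02292657039447 186.86427898781992
```

View pics/w3z.png

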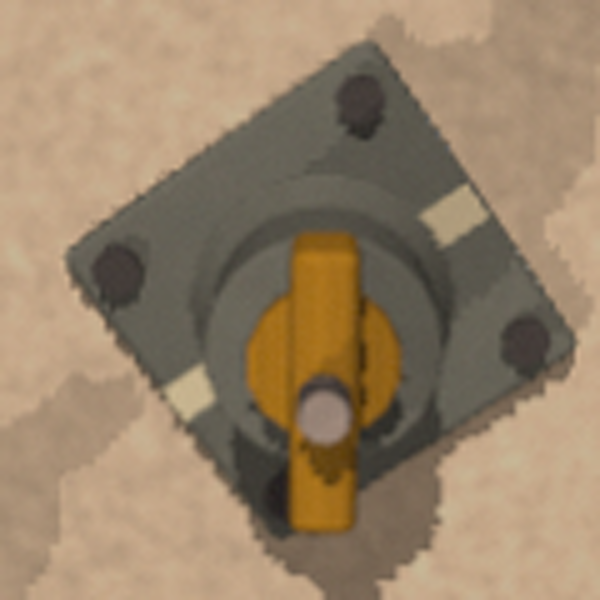

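The zoom shows the spindle end at (325,415), the bar's top face from (326,248) to (323,531), and the white marks at (455,215) and (190,393).

Run:
```python
from h import *
from scipy.spatial.transform import Rotation as Ro
c=load('w3')
R=np.array(c['R']);t=np.array(c['t']);f=192/np.tan(np.radians(c['vertical_fov'])/2)
def W(u,v,z):
    p=np.array([190+u/5-c['cx'],100+v/5-c['cy']]);rr=np.hypot(*p);th=rr/f
    d=R.T@np.r_[p/rr*np.sin(th),np.cos(th)];o=-R.T@t;return o+d*(z-o[2])/d[2]
print(R.round(3),-R.T@t)
print('spindle',W(325,415,.103))
a,b=W(326,248,.0908),W(323,531,.0908);print('bar',(a+b)/2,np.degrees(np.arctan2(*(a-b)[1::-1])),np.linalg.norm(a-b))
a,b=W(455,215,.01),W(190,393,.01);print('white',(a+b)/2,np.degrees(np.arctan2(*(a-b)[1::-1])))
s=monitor.read_state();M=Ro.from_rotvec(s['eef_rot']).as_matrix();print(s['t'],s['eef_pos'],np.degrees(np.arctan2(M[1,0],M[0,0])))
print(M.T@(np.array([.5385,-.2695,.073])-s['eef_pos']))
```

```text
[[ 0.956 -0.295 -0.   ]
 [-0.279 -0.904  0.325]
 [-0.096 -0.311 -0.946]] [ 0.56624703 -0.18613424  0.37343333]
spindle [ 0.54177126 -0.27185223  0.103     ]
bar [ 0.54187689 -0.27141786  0.0908    ] 72.38028357253921 0.059230397859677916
white [ 0.5407812  -0.27309999  0.01      ] 17.606436842410265
1.35 [ 0.53956269 -0.26758903  0.20247874] 72.642793457455
[-0.00226232 -0.0002777   0.12947714]
```

Wrist and top agree to about 3 mm. I'll use the mean, (0.540, -0.271), and descend to TCP z of about 0.073.

>>> step_arm --motion '[{"x":-0.1,"y":0.1,"z":2.5,"wx":0,"wy":0,"wz":0},{"x":-0.2,"y":0.1,"z":5.0,"wx":0,"wy":0,"wz":0},{"x":-0.3,"y":0.1,"z":7.5,"wx":0,"wy":0,"wz":0},{"x":-0.3,"y":0.1,"z":10.0,"wx":0,"wy":0,"wz":0},{"x":-0.3,"y":0.1,"z":11.5,"wx":0,"wy":0,"wz":0},{"x":-0.3,"y":0.1,"z":12.5,"wx":0,"wy":0,"wz":0},{"x":-0.3,"y":0.1,"z":12.9,"wx":0,"wy":0,"wz":0},{"x":-0.3,"y":0.1,"z":12.9,"wx":0,"wy":0,"wz":0}]' --gripper 0

```text
t: 2.35
eef_pos: [0.5396, -0.2707, 0.0738]
eef_rot: [-2.53, -1.86, -0.0]
force: [-0.9, -0.8, -0.0]
width: 1.001
```

Run:
```python
from h import *
c=snap('wrist','w4')
s=monitor.read_state();print(s['eef_pos'],s['force'])
```

```text
[ 0.53971683 -0.27072193  0.07403092] [0.17418662 0.11097119 0.24932563]
```

View pics/w4.png

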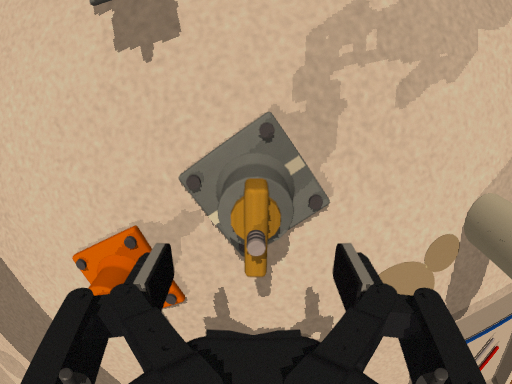

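The bar (x about 256) sits midway between the open pads (about 160 and 350), with nothing touching. Closing now.

>>> step_arm --motion '[{"x":0,"y":0,"z":0,"wx":0,"wy":0,"wz":0},{"x":0,"y":0,"z":0,"wx":0,"wy":0,"wz":0},{"x":0,"y":0,"z":0,"wx":0,"wy":0,"wz":0},{"x":0,"y":0,"z":0,"wx":0,"wy":0,"wz":0},{"x":0,"y":0,"z":0,"wx":0,"wy":0,"wz":0},{"x":0,"y":0,"z":0,"wx":0,"wy":0,"wz":0},{"x":0,"y":0,"z":0,"wx":0,"wy":0,"wz":0},{"x":0,"y":0,"z":0,"wx":0,"wy":0,"wz":0}]' --gripper 1 --force 40

```text
t: 3.4
eef_pos: [0.5406, -0.2711, 0.0752]
eef_rot: [2.53, 1.86, 0.002]
force: [1.1, 0.2, 7.1]
width: -0.004
```

Run:
```python
from h import *
c=snap('wrist','w5')
s=monitor.read_state();print(s['t'],s['eef_pos'],s['force'],s['wrist_torque'],s['width']*85)
```

```text
3.45 [ 0.5405796  -0.27110293  0.07524033] [ 1.0626151  -0.99275312  7.64752391] [ 0.03168324 -0.18768099  0.00722117] 0.18049157362916515
```

View pics/w5.png

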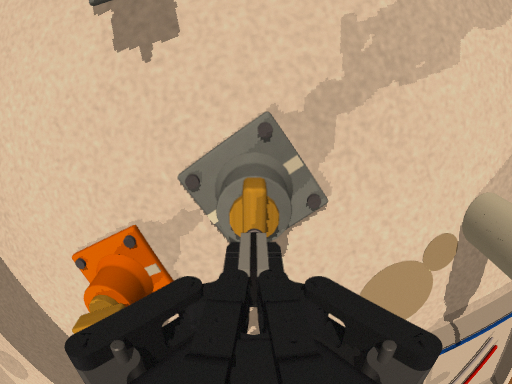

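Run:
```python
from h import *
c=load('w5');im=c['image'][:,:,::-1]
cv2.imwrite('pics/w5z.png',cv2.resize(im[160:350,180:330],(474,600),interpolation=cv2.INTER_CUBIC))
d=snap('side','side5')['image'][:,:,::-1]
cv2.imwrite('pics/s5z.png',cv2.resize(d[160:310,220:380],(640,600),interpolation=cv2.INTER_CUBIC))
s=monitor.read_state();print(s['width'],s['force'],s['joint_torque'])
```

```text
0.0018373179099934111 [ 1.76943615 -0.16616213  6.95840701] [-4.26790388e-01 -6.00878477e+01 -2.93459255e+01 -1.69716147e-01
  2.96190390e-01  7.12079127e-04]
```

View pics/w5z.png

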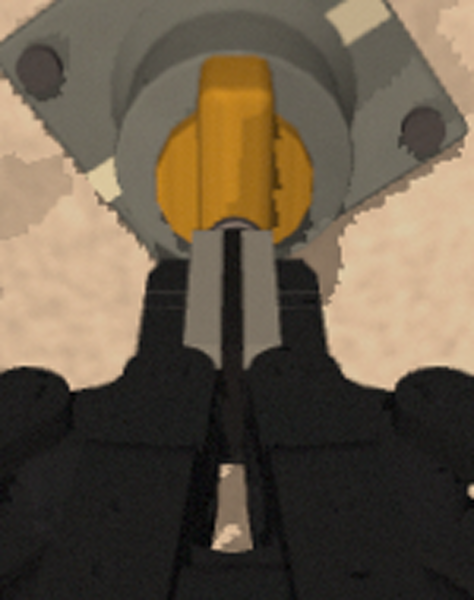

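View pics/s5z.png

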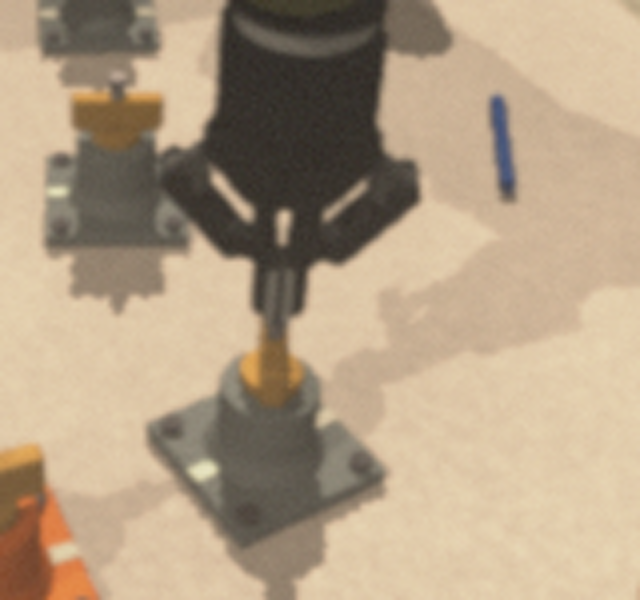

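```bash
python3 - <<'E'
from h import *
def wp(c,X):
    R=np.array(c['R']);t=np.array(c['t']);f=192/np.tan(np.radians(c['vertical_fov'])/2)
    p=R@X+t;th=np.arctan2(np.hypot(*p[:2]),p[2]);return (p[:2]/np.hypot(*p[:2])*th*f+[c['cx'],c['cy']]).round(1)
c=load('w5');d=load('side5')
for z in (.06,.075,.081,.091,.103,.109):
    X=np.array([.5406,-.2711,z]);print(z,wp(c,X),np.round(proj(d,X),1))
c=load('w4')
print('open pads', wp(c,np.array([.54,-.271,.087])))
e=np.array([.956,-.294,0])
for z in(.087,.1,.11): print([wp(c,np.array([.54,-.271,z])+k*e*.0425) for k in(-1,1)])
E
python3 - <<'E'
import sys; sys.path.insert(0,'.')
from h import *
t=snap('top','top5')['image'][:,:,::-1]
cv2.imwrite('pics/t5z.png',cv2.resize(t[120:240,320:440],(600,600),interpolation=cv2.INTER_CUBIC))
E
```

```text
0.06 [252.7 213.7] [287.  253.8]
0.075 [252.7 223.3] [287.5 248.5]
0.081 [252.7 227.5] [287.7 246.4]
0.091 [252.7 235.2] [288.1 242.8]
0.103 [252.8 245.4] [288.5 238.4]
0.109 [252.8 251. ] [288.7 236.1]
open pads [253.4 233.4]
[array([183.7, 232.9]), array([323.1, 232.2])]
[array([179. , 243.4]), array([327.9, 242.7])]
[array([175. , 252.4]), array([331.9, 251.7])]
```

View pics/t5z.png

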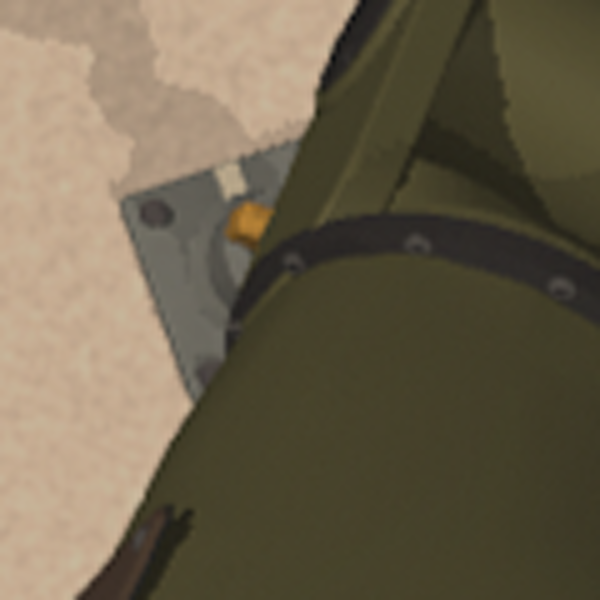

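Run:
```python
from h import *
def wray(c,u,v):
    R=np.array(c['R']);t=np.array(c['t']);f=192/np.tan(np.radians(c['vertical_fov'])/2)
    p=np.array([u-c['cx'],v-c['cy']]);rr=np.hypot(*p);th=rr/f
    return -R.T@t,R.T@np.r_[p/rr*np.sin(th),np.cos(th)]
X=np.array([.294,.956,0]);Y=np.array([.956,-.294,0]);T=np.array([.5406,-.2711,.0752])
o,d=wray(load('w5'),253.4,232.8)
o2,d2=ray(load('side5'),289.5,244)
for k in(-.02,-.011,0,.011,.02):
    print(k,[ (lambda s:(o_+s*d_)[2].round(4))(((T-o_)@X+k)/(d_@X)) for o_,d_ in((o,d),(o2,d2))])
A=np.array([d,-d2]).T; q=np.linalg.lstsq(A,o2-o,rcond=None)[0];P=o+q[0]*d;P2=o2+q[1]*d2
print(P,P2,(P-T)@X,(P-T)@Y)
o,d=wray(load('w4'),172,244); o3,d3=wray(load('w4'),337,244)
for k in (0,.011):
  for o_,d_ in((o,d),(o3,d3)):
    # at distance
    s=((T-o_)@X+k)/(d_@X);p=o_+s*d_;print(k,p[2],(p-T)@Y)
```

```text
-0.02 [np.float64(0.0502), np.float64(0.1059)]
-0.011 [np.float64(0.0672), np.float64(0.0978)]
0 [np.float64(0.088), np.float64(0.0879)]
0.011 [np.float64(0.1088), np.float64(0.078)]
0.02 [np.float64(0.1257), np.float64(0.0699)]
[ 0.54097558 -0.27123278  0.08796193] [ 0.54358432 -0.27219218  0.08804612] -1.6514314576472793e-05 0.00039809213281999275
0 0.10108310946479448 -0.047015445509177856
0 0.1020295162445751 0.04685096029589908
0.011 0.11994847676111815 -0.04088825946272087
0.011 0.1207705846686322 0.040649950227791276
```

The closure reads fully shut, which a 14 mm bar between the pads would prevent. The pictures show the tips above the bar on the spindle end, with about 7 N upward. So the grasp missed in height. I'll reopen and measure the real tip height.

>>> step_arm --motion '[{"x":0,"y":0,"z":0,"wx":0,"wy":0,"wz":0},{"x":0,"y":0,"z":0,"wx":0,"wy":0,"wz":0},{"x":0,"y":0,"z":0,"wx":0,"wy":0,"wz":0},{"x":0,"y":0,"z":0,"wx":0,"wy":0,"wz":0},{"x":0,"y":0,"z":0,"wx":0,"wy":0,"wz":0},{"x":0,"y":0,"z":0,"wx":0,"wy":0,"wz":0},{"x":0,"y":0,"z":0,"wx":0,"wy":0,"wz":0},{"x":0,"y":0,"z":0,"wx":0,"wy":0,"wz":0}]' --gripper 0

```text
t: 4.55
eef_pos: [0.5406, -0.2711, 0.0753]
eef_rot: [2.53, 1.86, 0.002]
force: [-0.1, -0.4, -0.4]
width: 0.999
```

Run:
```python
from h import *
c=snap('side','side6');d=c['image'][:,:,::-1]
s=monitor.read_state();print(s['t'],s['eef_pos'],s['force'],s['width'])
cv2.imwrite('pics/s6z.png',cv2.resize(d[160:310,210:370],(640,600),interpolation=cv2.INTER_CUBIC))
Y=np.array([.956,-.294,0]);T=np.array(s['eef_pos'])
for k in(-.05,-.0425,0,.0425,.05):
  for dz in (0,.013,.03,.043): 
    u,v=proj(c,T+k*Y+[0,0,dz]);print(k,dz,((u-210)*4).round(),((v-160)*4).round())
print('camera',-np.array(c['R']).T@np.array(c['t']))
w=snap('wrist','w6')
```

```text
4.6 [ 0.5405676  -0.27108124  0.07525786] [-0.04388744  0.06602237 -0.49426217] 0.9983166442974696
-0.05 0 214.0 348.0
-0.05 0.013 215.0 329.0
-0.05 0.03 216.0 304.0
-0.05 0.043 217.0 284.0
-0.0425 0 228.0 349.0
-0.0425 0.013 229.0 330.0
-0.0425 0.03 231.0 305.0
-0.0425 0.043 232.0 285.0
0 0 310.0 354.0
0 0.013 312.0 335.0
0 0.03 314.0 310.0
0 0.043 316.0 291.0
0.0425 0 392.0 359.0
0.0425 0.013 395.0 340.0
0.0425 0.03 398.0 315.0
0.0425 0.043 401.0 296.0
0.05 0 406.0 360.0
0.05 0.013 409.0 341.0
0.05 0.03 413.0 316.0
0.05 0.043 416.0 297.0
camera [ 0.33599118 -0.79259503  0.59026597]
```

View pics/s6z.png

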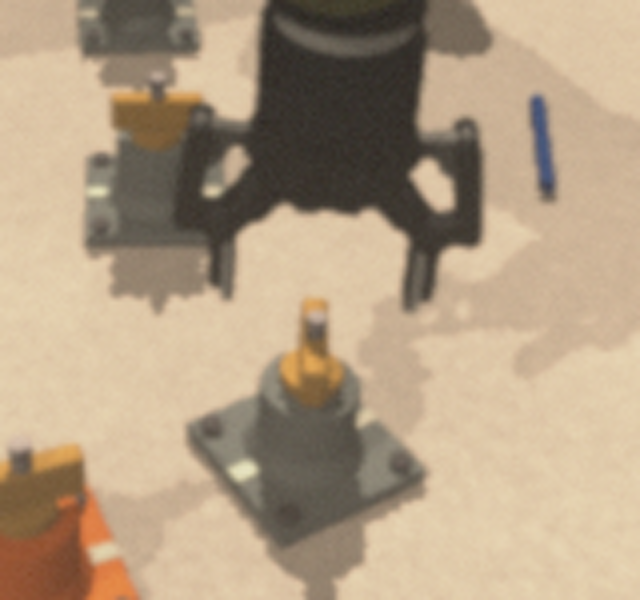

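View pics/w6.png

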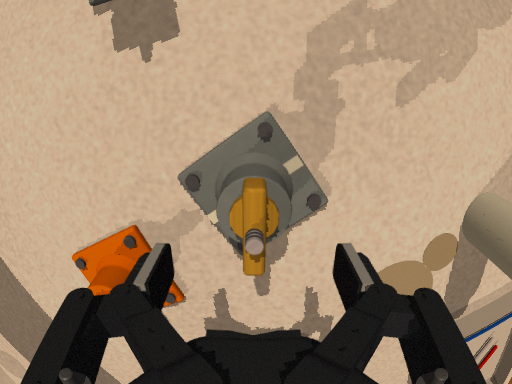

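With the gripper open, the nut is unchanged at (255,225) in the wrist view. In the side view the pad tips sit near (225,298) and (415,305) in the zoom, about 28 mm higher than the reported TCP implies. The palm is offset by the same amount. Contact with the spindle end (z = 0.103) at TCP 0.0752 gives the same 28 mm. The shut tips should be at about 0.071, just above the hub, so I'm lowering 3.2 cm.

>>> step_arm --motion '[{"x":0,"y":0,"z":0.5,"wx":0,"wy":0,"wz":0},{"x":0,"y":0,"z":1.0,"wx":0,"wy":0,"wz":0},{"x":0,"y":0,"z":1.5,"wx":0,"wy":0,"wz":0},{"x":0,"y":0,"z":2.0,"wx":0,"wy":0,"wz":0},{"x":0,"y":0,"z":2.5,"wx":0,"wy":0,"wz":0},{"x":0,"y":0,"z":3.0,"wx":0,"wy":0,"wz":0},{"x":0,"y":0,"z":3.2,"wx":0,"wy":0,"wz":0},{"x":0,"y":0,"z":3.2,"wx":0,"wy":0,"wz":0}]' --gripper 0

```text
t: 5.65
eef_pos: [0.5406, -0.2711, 0.0431]
eef_rot: [2.53, 1.86, 0.002]
force: [0.3, 0.5, 0.9]
width: 1.0
```

Run:
```python
from h import *
c=snap('side','side7');d=c['image'][:,:,::-1]
s=monitor.read_state();print(s['t'],s['eef_pos'],s['force'],s['width'])
w=snap('wrist','w7')['image'][:,:,::-1]
cv2.imwrite('pics/c7.png',np.hstack([cv2.resize(d[160:310,210:370],(400,375)),cv2.resize(w[120:345,140:380],(400,375))]))
```

```text
5.7 [ 0.54069046 -0.27111115  0.04332792] [-0.52733262  0.57849072  1.0845337 ] 0.9998381023958787
```

View pics/c7.png

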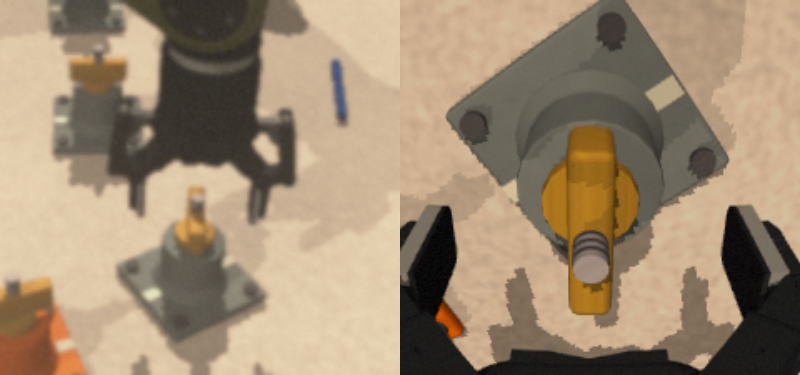

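The pads now flank the bar symmetrically, with no contact. Closing.

>>> step_arm --motion '[{"x":0,"y":0,"z":0,"wx":0,"wy":0,"wz":0},{"x":0,"y":0,"z":0,"wx":0,"wy":0,"wz":0},{"x":0,"y":0,"z":0,"wx":0,"wy":0,"wz":0},{"x":0,"y":0,"z":0,"wx":0,"wy":0,"wz":0},{"x":0,"y":0,"z":0,"wx":0,"wy":0,"wz":0},{"x":0,"y":0,"z":0,"wx":0,"wy":0,"wz":0},{"x":0,"y":0,"z":0,"wx":0,"wy":0,"wz":0},{"x":0,"y":0,"z":0,"wx":0,"wy":0,"wz":0}]' --gripper 1 --force 40

```text
t: 6.75
eef_pos: [0.541, -0.2712, 0.0436]
eef_rot: [2.529, 1.859, 0.003]
force: [4.1, -1.3, 1.6]
width: 0.153
```

Run:
```python
from h import *
w=snap('wrist','w8')['image'][:,:,::-1]
s=monitor.read_state();print(s['t'],s['eef_pos'],s['force'],s['wrist_torque'],s['width']*85)
cv2.imwrite('pics/w8z.png',cv2.resize(w[120:345,140:380],(600,562)))
```

```text
6.8 [ 0.54099575 -0.27126585  0.04361906] [ 4.60196688 -1.03551265  1.70490647] [-0.16553956 -0.7010403  -0.11803976] 12.569576299035335
```

View pics/w8z.png

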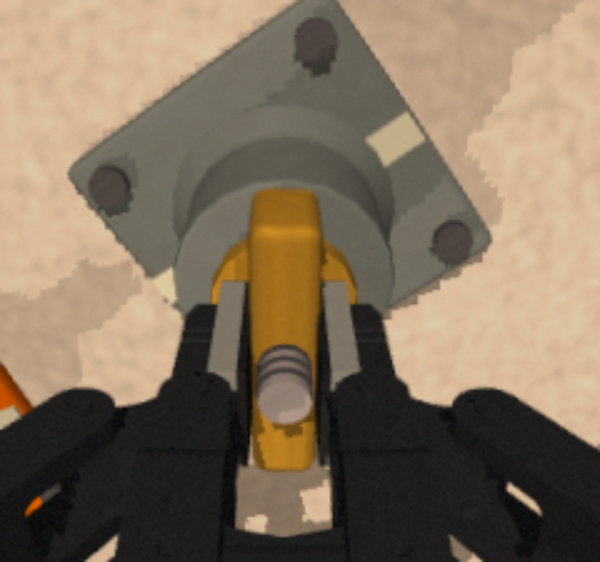

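The bar is gripped: the opening reads 12.6–13 mm and the bar is visible between both pads. Now turning clockwise 0.96 rad, following the thread down 2.8 mm.

>>> step_arm --motion '[{"x":0,"y":0,"z":0.03,"wx":0,"wy":0,"wz":0.12},{"x":0,"y":0,"z":0.07,"wx":0,"wy":0,"wz":0.26},{"x":0,"y":0,"z":0.12,"wx":0,"wy":0,"wz":0.4},{"x":0,"y":0,"z":0.16,"wx":0,"wy":0,"wz":0.54},{"x":0,"y":0,"z":0.2,"wx":0,"wy":0,"wz":0.68},{"x":0,"y":0,"z":0.24,"wx":0,"wy":0,"wz":0.82},{"x":0,"y":0,"z":0.28,"wx":0,"wy":0,"wz":0.92},{"x":0,"y":0,"z":0.28,"wx":0,"wy":0,"wz":0.96}]'

```text
t: 7.8
eef_pos: [0.5411, -0.2713, 0.0408]
eef_rot: [3.103, 0.478, 0.005]
force: [3.9, -0.5, 0.6]
width: 0.151
```

Run:
```python
from h import *
from scipy.spatial.transform import Rotation as Ro
w=snap('wrist','w9')['image'][:,:,::-1]
s=monitor.read_state();M=Ro.from_rotvec(s['eef_rot']).as_matrix();print(s['t'],s['eef_pos'],s['force'],s['wrist_torque'],s['width']*85,np.degrees(np.arctan2(M[1,0],M[0,0])))
cv2.imwrite('pics/w9z.png',cv2.resize(w[120:345,140:380],(600,562)))
```

```text
7.85 [ 0.5410795  -0.27126535  0.04076347] [ 4.61898096 -0.44803081  0.44308399] [-0.11966488 -0.70158793  0.26575007] 12.935213855880388 17.466328434919603
```

View pics/w9z.png

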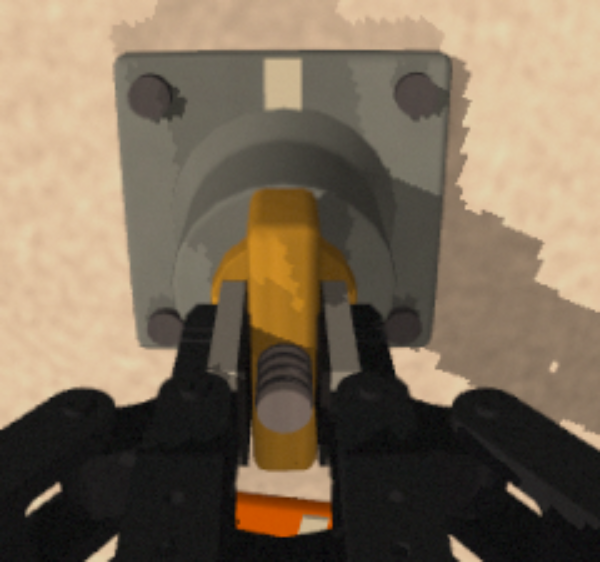

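The bar now lines up with the white line at (283,85). A small extra turn will confirm the stop.

>>> step_arm --motion '[{"x":0,"y":0,"z":0,"wx":0,"wy":0,"wz":0.03},{"x":0,"y":0,"z":0,"wx":0,"wy":0,"wz":0.06},{"x":0,"y":0,"z":0,"wx":0,"wy":0,"wz":0.06},{"x":0,"y":0,"z":0,"wx":0,"wy":0,"wz":0.06},{"x":0,"y":0,"z":0,"wx":0,"wy":0,"wz":0.06},{"x":0,"y":0,"z":0,"wx":0,"wy":0,"wz":0.03},{"x":0,"y":0,"z":0,"wx":0,"wy":0,"wz":0.03},{"x":0,"y":0,"z":0,"wx":0,"wy":0,"wz":0.03}]'

```text
t: 8.85
eef_pos: [0.5411, -0.2713, 0.0408]
eef_rot: [3.111, 0.43, 0.005]
force: [4.0, -1.2, 0.8]
width: 0.156
```

Run:
```python
from h import *
from scipy.spatial.transform import Rotation as Ro
s=monitor.read_state();M=Ro.from_rotvec(s['eef_rot']).as_matrix();print(s['t'],s['eef_pos'],s['force'],s['wrist_torque'],np.degrees(np.arctan2(M[1,0],M[0,0])))
```

```text
8.85 [ 0.54109774 -0.27126183  0.0408008 ] [ 3.95487854 -1.19936761  0.83229238] [-0.19690995 -0.63527139  0.9871828 ] 15.732214179488109
```

The torque about vertical rose from 0.27 to 1.0 N m, so the nut is hard on its stop. Releasing and then lifting.

>>> step_arm --motion '[{"x":0,"y":0,"z":0,"wx":0,"wy":0,"wz":0},{"x":0,"y":0,"z":0,"wx":0,"wy":0,"wz":0},{"x":0,"y":0,"z":0,"wx":0,"wy":0,"wz":0},{"x":0,"y":0,"z":0,"wx":0,"wy":0,"wz":0},{"x":0,"y":0,"z":0,"wx":0,"wy":0,"wz":0},{"x":0,"y":0,"z":0,"wx":0,"wy":0,"wz":0},{"x":0,"y":0,"z":0,"wx":0,"wy":0,"wz":0},{"x":0,"y":0,"z":0,"wx":0,"wy":0,"wz":0}]' --gripper 0

```text
t: 9.85
eef_pos: [0.5411, -0.2713, 0.0408]
eef_rot: [3.111, 0.43, 0.005]
force: [-0.4, 0.2, -0.3]
width: 1.002
```

>>> step_arm --motion '[{"x":0,"y":0,"z":-1,"wx":0,"wy":0,"wz":0},{"x":0,"y":0,"z":-3,"wx":0,"wy":0,"wz":0},{"x":0,"y":0,"z":-5,"wx":0,"wy":0,"wz":0},{"x":0,"y":0,"z":-8,"wx":0,"wy":0,"wz":0},{"x":0,"y":0,"z":-11,"wx":0,"wy":0,"wz":0},{"x":0,"y":0,"z":-14,"wx":0,"wy":0,"wz":0},{"x":0,"y":0,"z":-15,"wx":0,"wy":0,"wz":0},{"x":0,"y":0,"z":-15,"wx":0,"wy":0,"wz":0}]'

```text
t: 10.85
eef_pos: [0.5406, -0.2711, 0.1909]
eef_rot: [3.11, 0.43, 0.006]
force: [-0.3, -0.5, -1.4]
width: 1.003
```

Run:
```python
from h import *
w=snap('wrist','w10')['image'][:,:,::-1];t=snap('top','t10')['image'][:,:,::-1]
s=monitor.read_state();print(s['t'],s['eef_pos'],s['force'],s['width'])
cv2.imwrite('pics/c10.png',np.hstack([cv2.resize(w[80:230,170:330],(400,375)),cv2.resize(t[130:280,110:270],(400,375))]))
```

```text
10.95 [ 0.54020627 -0.27091927  0.18952574] [ 0.26941756 -0.58717012 -0.23829632] 0.9937156803015484
```

View pics/c10.png

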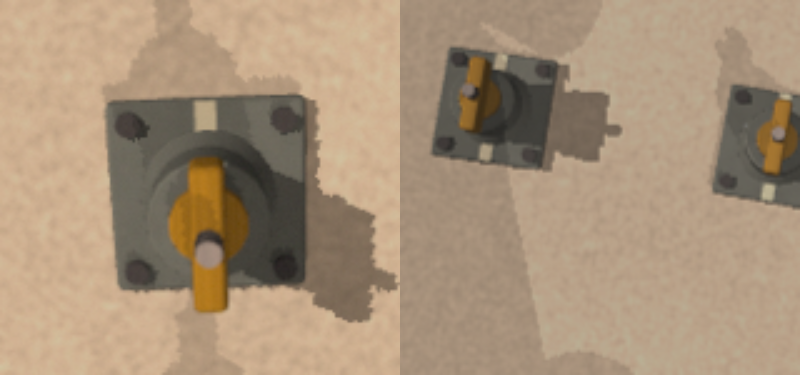

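The bar lines up with the white line and the nut stayed put after release. The other two nuts are unchanged and the arm is clear.

Run:
```python
from h import *
print(r.close_job())
```

```text
the job is handed in; nothing more can be done
None
```

I tightened the loose nut, on the right-hand grey jack at about (0.540, -0.271), and handed the job in. It turned about 0.96 rad clockwise to its stop. I then let go and raised the arm clear.

**Last checks:**
- **Stop:** a small extra turn raised the torque about the vertical from 0.27 to 1.0 N m, so the nut is hard against its stop.
- **Alignment:** after release, the wrist picture shows the wings in line with the white line.
- **Other nuts:** the top picture shows both still along their lines; I judged this by eye.
- **Robot:** it finished at about 11 s, gripper open, with no contact force.

**What went wrong or disagreed:**
- **First grip:** it missed. The real fingertips sat about 28 mm higher than the stated TCP implied, so the fingers shut on top of the spindle with about 7 N. I spotted this from the opening reading and the pictures, and gripped again 32 mm lower.
- **Jack position:** the wrist and top cameras disagreed by about 3 mm. I used the mean, which left about 4 N of side force while gripping.
- **First move call:** it was refused for missing keys. The arm did not move.

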